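Hang the dust pail and hold the filter shaker on

TASK

Hang the steel dust pail by its red handle bar over both prongs of the double hook on the front of the green dust extractor and let go of it, so that it hangs free under the outlet. Only then grip the spring-return dial on the yellow shaker box, turn it clockwise past the first two clicks fully round to the third (the red dot), and keep it there for at least two seconds; the program finishes while still holding the dial at the third click, because it springs back when let go. Leave the tools and other things on the bench where they are.

Things in the scene. Friction and masses are not known exactly. Their poses are not given: they have to be found in the camera images.
- pail: Loose open steel pail, 0.2 to 0.33 kg, 114 mm wide at the rim, 88 mm at the foot, 70 mm tall; origin under its centre, z up. Its stiff red bail (10 mm round bar) always stands upright in the pail's y-z plane: legs at y = +-58 mm, joined by a level bar along y, straight for 100 mm, axis 180 mm above the foot; 105 mm clear between bar and rim
- pail_bar (a point): middle of the pail's level handle bar, on its axis (180 mm above the foot); axes as the pail's, bar along y. A grip here, fingers closing along x, leaves both ends of the bar free for the prongs
- extractor: Fixed green dust extractor, 250 mm deep, 270 wide, 235 tall, with a grey drum 170 mm wide on top (to 355 mm, its front 65 mm behind the front face). Origin at the foot of the middle of its front face; x points into the machine, y along the face, z up. On the face, which looks to -x, are the double hook and under it the outlet spout
- hook_seat (a point): midway between the two hook prongs, level with their tops (z = 215 mm), 80 mm out from the face; axes as the extractor's. Prongs: 8 mm thick, at y = +-34 mm, along x, level to 104 mm out, then turned up to tips 123 mm out and 15 mm above the level tops. Hung, the bar lies along y over both prongs, its axis 5 mm above this point
- spout (a point): front end of the black outlet spout, middle of its underside, 41 mm out from the face at z = 163 mm; spout 50 mm wide, 22 mm tall; axes as the extractor's. The hung pail's rim lies 53 mm below it and partly under it: bring the pail in along x from the front with the bar 20 to 45 mm above its hung height, then lower it
- shaker_box: Fixed yellow control box, 120 x 120 x 70 mm, origin under its centre; the dial is on its top, axis vertical through its centre. Dots on the black plate round the dial: small white at rest, white at the first and second click, larger red at the third
- dial_grip (a point): on the dial's axis at the height to grip it (103 mm above the bench). Grey disc 54 mm wide, its top 80 mm above the bench, with an upright grip bar 48 mm long, 14 mm wide, top at 112 mm; the bar lies along this point's x, which turns with the dial (white pointer at the -x end)
- dial (a joint): dial angle, rad: 0 at rest, grows clockwise seen from above; clicks at 0.4 and 0.8, the third at 1.2 is also the end stop. Return spring 0.12 to 0.18 Nm all the way, plus or minus about 0.05 Nm at the clicks: released anywhere, it springs back to 0
- mallet: bystander: turned wooden carver's mallet standing on its head, 80 mm wide, 222 mm tall, origin under its centre
- workpiece: bystander: pale beech workpiece with a slot in one end, 50 x 170 x 40 mm, lying flat
- chisel: bystander: chisel with red handle lying flat, 250 mm long
- glue: bystander: white glue bottle with orange cap, 56 mm wide, 150 mm tall
- gauge: bystander: wooden marking gauge with brass screw, 200 mm long, 62 mm tall
- offcut: bystander: small beech offcut, 70 x 50 x 35 mm
There are look-alikes about, which are no part of the job. Of the things shaped like the shaker_box, the yellow one is meant.

How it is judged (in metres and radians):
On the way, in this order (a step that is already met when the one before it is completed fails the run):
1. the pail hangs by its bar on both prongs of the extractor's hook, let go (x of pail_bar in the frame of extractor between -0.118 and -0.03 m and y of pail_bar in the frame of extractor between -0.03 and 0.03 m and z of pail_bar in the frame of extractor between 0.212 and 0.229 m and angle between pail's own z axis and vertical below 0.3 rad and height (world z) of pail above 0.02 m and contact force between pail and extractor above 0.8 N and contact force between the fingers and pail below 0.1 N), for 0.3 s.
2. with the pail hanging, the fingers hold the dial at the third click for two seconds (all of step 1 and value of joint dial above 1.1 rad and contact force between the fingers and shaker_box above 0.5 N), for 2 s.
At the end, for the whole second after the job is handed in: The pail hangs only from the prongs: bar axis 212 to 229 mm up, 30 to 118 mm out from the face, within 30 mm of midway, pail tilted under 0.3 rad, no finger on it; the dial is over 1.1 rad with fingers pressing on it (over 0.5 N), still held at the end (all of step 2); the arm keeps its last pose, push and grip.
It fails at once if the dial is turned (over 0.3 rad) while the pail is not on the hook (value of joint dial above 0.3 rad and distance between pail_bar and hook_seat above 0.08 m).
It fails at once if another thing on the bench is moved more than 40 mm (distance of any of mallet, workpiece, chisel, glue, gauge, offcut from where it was at the start of the episode above 0.04 m).
It also fails if it takes over 61 s, if anything falls off the work surface, if the arm or the gripper's body presses on something with over 40 N, if the wrist force passes 120 N, or if a joint passes its speed limit or range.

ROBOT

A 7-joint arm with a two-finger parallel gripper is mounted at the origin on the work surface. World frame = base frame: x ahead of the robot, y to its left, z up, the work surface at z = 0. Lengths are in mm, angles in rad, forces in N, time in s.
With the tool pointing down it reaches from about 350 to 900 mm from the base axis. Payload 7.2 kg.
Tool frame: the origin (TCP) lies between the finger pads; the fingertips stand 19 mm ahead of it and the grasp point (between the pads) is the TCP (bot.tip_reach is the distance from the TCP to the fingertips, in mm); z points along the fingers, y is the line along which they close (so a half turn about z gives the same grasp; the last joint's range is limited). The gripper opens to 85 mm and grips with 20 to 120 N. Pads are 22 mm wide; open, the fingers measure 114 mm over their backs; the gripper's body (76 mm by 85 mm) begins 54 mm behind the grasp point. The pads swing forward as they close: fully open they stand 13 mm farther back than shut.
Start: joints at [1.24, 0.411, -0.013, 1.596, 0.006, 1.134, -0.082], TCP at [162.353, -603.547, 250.297] pointing down, gripper open.
Joint ranges: [-2.95, 2.95], [-0.29, 1.99], [-1.47, 1.44], [0.14, 2.54], [-1.03, 4.17], [0.13, 1.85], [-2.86, 2.86]. Speed limits (rad/s): [2.39, 2.39, 3.01, 3.01, 3.14, 3.14, 3.14].

INTERFACE

Orientations are given as a unit quaternion [w, x, y, z].
In Python, from plant import sensors, vision, job, bot gives the robot as it stands.
- The arm moves only by the tool move_arm, never from a script. Its argument "steps" is a list of rows, each a list of 5 numbers: the opening, from 0 (shut) to 1 (fully open), then the shift along the tool's x, y, z in a scale on which 1.0 is 0.8 m, then the turn about the tool's z in shares of 2 rad (1.0 is 2 rad). In form: [[hand, tx, ty, tz, yaw], ...]. A call has 1 to 20 rows; each row is the pose to reach, as a shift and turn from the pose commanded when the call began, along the tool's axes at that moment; what a row does not reach only later rows make up. A row lasts 1/10 s, in which the tool goes at most 50 mm and 8.59 degrees, less where a joint would pass 70% of its speed; a pose out of reach is approached as far as the arm can. Shift and turn numbers lie between -1 and 1, and a call with a number outside is refused. A call with a gripper value outside its range is refused whole. The fingers move at their own pace and stop on an object; "newtons" is the grip in N (left out, the last holds). Time passes only in rows, so rows that repeat a pose let the fingers close. It gives the time, the measured TCP pose, the force, the opening and the grip force at its end, in the units of the state.
- sensors.read_state(): the state, without advancing time (a new reading comes with each control period).
- vision.capture(name): name is "scene" or "top" or "wrist"; returns (picture, depth): 400x640x3 uint8, red, green, blue; 400x640 float32, mm along the optical axis (not along the pixel's ray), 0 where there is no reading.
- vision.camera_params(name): a dict with "K" (3x3 intrinsics, pixels), "extrinsics" (4x4, takes a point from camera to world coordinates). Camera axes: x right, y down, z forward; pixel columns grow to the right and rows downward; lengths in mm; the calibration is good to about 2 mm. A picture is of the moment at which its call begins: read the wrist's pose just before it. camera_params takes no time and is no camera call; for the wrist camera it gives the pose at the moment of the call.
- job.finish_job(): hands the job in; it is judged then, once.
The state is a dict: "clock": time; "joint_pos": joint angles; "joint_velocities": joint speeds; "joint_torque": joint torques, N m; "eef_pos": TCP position; "eef_rot": TCP orientation; "force": force on the tool from outside, world axes, zero at the start; "torque": the same for the moment, N m; "grip_width": finger opening in mm; "grasp_force": force on a finger pad.
Only numpy, scipy, OpenCV 4.12 (cv2) and the standard library are available. Lean on these libraries where they do the work, as an engineer would, in place of code of your own. Each camera call takes 0.05 s, during which the arm holds its last target. There are 200 camera calls.

## Working session

There is one attempt and no reset: what is moved stays moved. The work goes in short steps, Python scripts to look and compute and a tool call to move; the robot and the scene stay as the last step left them, time stands still between calls to the robot, and variables do not carry over. Pictures are saved under pics/ and viewed, at most 10 in all, crops included, and the job is handed in when it is done.

Besides the shell and the picture viewer there is one more tool, called after "Request:" as name(argument=value, ...), one argument or row to a line, values as JSON. move_arm: Moves the arm, as the interface text tells. Its arguments: {"type":"object","properties":{"steps":{"type":"array"},"newtons":{"type":"number"}},"required":["steps"]}

```bash
mkdir -p pics; cat > h.py <<'E'
import numpy as np, cv2
from plant import sensors, vision, job, bot
def cap(n):
    P=vision.camera_params(n); im,d=vision.capture(n)
    return im,d,np.array(P["K"]),np.array(P["extrinsics"])
def cloud(d,K,T):
    v,u=np.mgrid[:d.shape[0],:d.shape[1]]
    p=np.stack([(u-K[0,2])/K[0,0]*d,(v-K[1,2])/K[1,1]*d,d],-1)
    w=p@T[:3,:3].T+T[:3,3]; w[d<=0]=np.nan; return w
def save(n,im): cv2.imwrite(f"pics/{n}.png",im[...,::-1])
E
python3 - <<'E'
from h import *
for n in("scene","top"):
    im,d,K,T=cap(n); save(n,im); np.savez(n,im=im,d=d,K=K,T=T); print(n,K[0],T.round(2).tolist())
s=sensors.read_state(); print(s)
E
```

```text
scene [397.59836756   0.         323.28478366] [[0.17, 0.73, -0.66, 1393.2], [0.99, -0.13, 0.1, -221.71], [-0.01, -0.66, -0.75, 1150.09], [0.0, 0.0, 0.0, 1.0]]
top [502.56930873   0.         323.79571577] [[0.01, -1.0, 0.08, 362.39], [-1.0, -0.01, 0.0, -80.34], [-0.0, -0.08, -1.0, 1835.13], [0.0, 0.0, 0.0, 1.0]]
{'clock': 0.1, 'joint_pos': array([ 1.2398204 ,  0.41181861, -0.01276219,  1.59696215,  0.00560688,
        1.13436105, -0.08218313]), 'joint_velocities': array([ 0.0013588 , -0.00185002, -0.00049015, -0.00267106, -0.00018247,
        0.00114305, -0.00031245]), 'joint_torque': array([ 2.07350953e-03, -6.01836419e+01,  6.84162676e-01, -3.00092304e+01,
        1.40376831e-02,  6.41557373e-03, -1.96468352e-05]), 'eef_pos': array([ 162.22659118, -603.12201208,  249.53698045]), 'eef_rot': array([-7.42633841e-04,  9.91374831e-01,  1.31054841e-01, -1.45457175e-04]), 'force': array([-0.601515  , -1.09177972, -0.06084841]), 'torque': array([0.04172072, 0.02255118, 0.08098608]), 'grasp_force': 0.0, 'grip_width': 85.47891144159743}
```

View pics/scene.png

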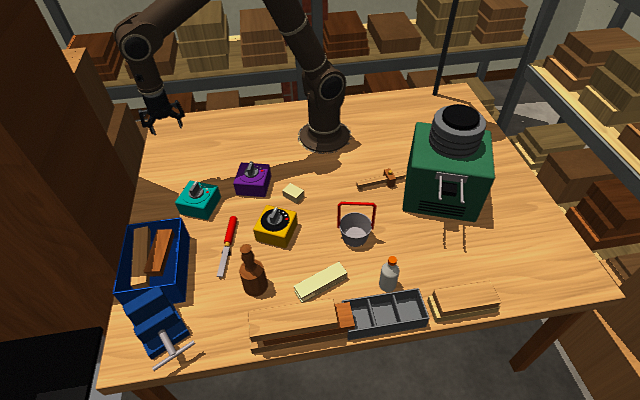

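View pics/top.png

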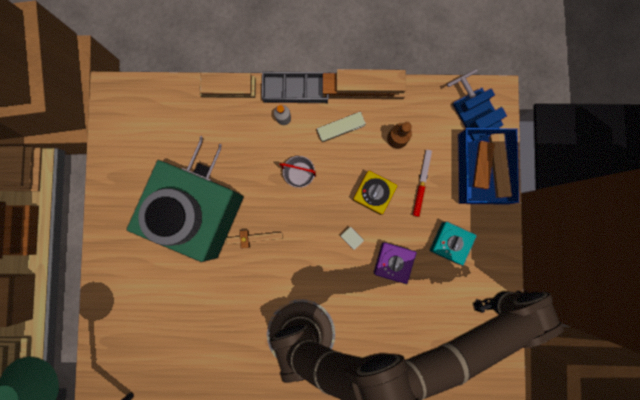

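Top view: the pail is at (298,170) with its red bar from (281,165) to (316,175), and it is the only pail. The extractor is at (185,210), with prongs at (197,150) and (216,158). Three boxes look alike: yellow (375,191), teal (454,242) and purple (395,262); the yellow one is meant. The other red thing is the chisel handle at (418,200).

```bash
python3 - <<'E'
from h import *
W={};I={}
for n in("scene","top"):
    z=np.load(n+".npz"); W[n]=cloud(z['d'],z['K'],z['T']); I[n]=z['im']
    hsv=cv2.cvtColor(z['im'],cv2.COLOR_RGB2HSV); w=W[n]; H,S,V=[hsv[...,i].astype(int) for i in range(3)]
    red=((H<6)|(H>174))&(S>150)&(V>60)&(w[...,2]>140)&(w[...,2]<215)
    p=w[red]; c=np.median(p,0); b=p[(abs(p-c)[:,:2]<90).all(1)]
    top=b[b[:,2]>165]; m=(top.min(0)+top.max(0))/2; r=cv2.minAreaRect(top[:,:2].astype(np.float32))
    print(n,"bar",len(top),top.mean(0).round(1),r,"z",np.percentile(top[:,2],[5,50,95]))
    vy=cv2.fitLine(top[:,:2].astype(np.float32),cv2.DIST_HUBER,0,.01,.01).ravel(); print(" ang",np.degrees(np.arctan2(vy[1],vy[0])),vy)
    ye=(H>20)&(H<33)&(S>180)&(V>100)&(w[...,2]>62)&(w[...,2]<78); p=w[ye]
    k=cv2.minAreaRect(p[:,:2].astype(np.float32)); print(" yellow",len(p),k,np.median(p[:,2]))
    c=np.array(k[0]); g=(np.hypot(*(w[...,:2]-c).transpose(2,0,1))<35)&(w[...,2]>98)&(w[...,2]<122); p=w[g]; 
    print(" dialbar",len(p),cv2.minAreaRect(p[:,:2].astype(np.float32)),np.median(p[:,2]))
    gr=(H>45)&(H<85)&(S>80)&(w[...,2]>225)&(w[...,2]<245); p=w[gr]
    if n=="top":
        print(" greentop",cv2.minAreaRect(p[:,:2].astype(np.float32)),cv2.boxPoints(cv2.minAreaRect(p[:,:2].astype(np.float32))).round(0).tolist())
    g=(w[...,2]>195)&(w[...,2]<250)&(w[...,0]>500)&(w[...,1]>50)&(S<60); ys,xs=np.nonzero(g)
    print(" prong pts",len(xs)); 
    for i in range(0,len(xs),max(1,len(xs)//25)): print("  ",xs[i],ys[i],w[ys[i],xs[i]].round(0))
z=np.load('top.npz')['im']; s=np.load('scene.npz')['im']
a=cv2.resize(z[125:215,125:255],None,fx=4,fy=4,interpolation=2); b=cv2.resize(z[160:225,340:410],None,fx=4,fy=4,interpolation=2); c=cv2.resize(s[195:260,225:390],None,fx=3,fy=3,interpolation=2)
o=np.zeros((600,800,3),np.uint8); o[:360,:520]=a; o[:260,520:800]=b; o[370:565,:495]=c; save("crops",o)
E
```

```text
scene bar 98 [581.1  10.9 181.5] ((580.4033813476562, 11.763729095458984), (119.90508270263672, 11.700260162353516), 77.71968841552734) z [172.57990639 182.60158728 186.5987534 ]
 ang 76.478806 [2.3380497e-01 9.7228354e-01 5.8146057e+02 1.2251522e+01]
 yellow 371 ((510.9248962402344, -258.3858337402344), (116.53765106201172, 119.918701171875), 62.756465911865234) 68.68632750657616
 dialbar 61 ((510.709716796875, -257.3270568847656), (12.949800491333008, 48.94065856933594), 62.47488784790039) 109.70695498179134
 prong pts 355
   436 172 [528. 290. 222.]
   443 173 [540. 309. 226.]
   442 174 [539. 307. 221.]
   456 174 [554. 347. 229.]
   448 175 [545. 326. 218.]
   462 175 [560. 366. 226.]
   447 176 [542. 325. 210.]
   461 176 [561. 363. 223.]
   441 177 [545. 302. 214.]
   455 177 [554. 347. 214.]
   437 178 [535. 296. 199.]
   451 178 [548. 338. 205.]
   465 178 [568. 375. 218.]
   451 179 [550. 338. 203.]
   465 179 [568. 376. 214.]
   456 180 [557. 352. 202.]
   455 181 [559. 348. 200.]
   441 182 [567. 294. 213.]
   441 184 [576. 291. 214.]
   439 187 [586. 281. 212.]
   461 18
[... 867 characters left out ...]
198 147 [636. 336. 207.]
   196 149 [628. 341. 214.]
   195 151 [620. 342. 220.]
   218 152 [619. 269. 212.]
   217 154 [612. 271. 219.]
   217 156 [606. 272. 211.]
   214 158 [599. 282. 212.]
   192 160 [591. 352. 216.]
   191 162 [585. 356. 213.]
   190 164 [578. 357. 220.]
   188 166 [571. 363. 221.]
   211 167 [569. 290. 216.]
   181 169 [559. 381. 237.]
   210 169 [564. 294. 209.]
   209 170 [558. 294. 223.]
   209 171 [556. 295. 217.]
   209 172 [552. 295. 219.]
   208 173 [550. 299. 215.]
   208 174 [546. 298. 218.]
   198 176 [537. 325. 240.]
   200 177 [534. 319. 236.]
   204 178 [531. 308. 231.]
   209 179 [529. 292. 229.]
  return _methods._mean(a, axis=axis, dtype=dtype,
  ret = ret.dtype.type(ret / rcount)
```

View pics/crops.png

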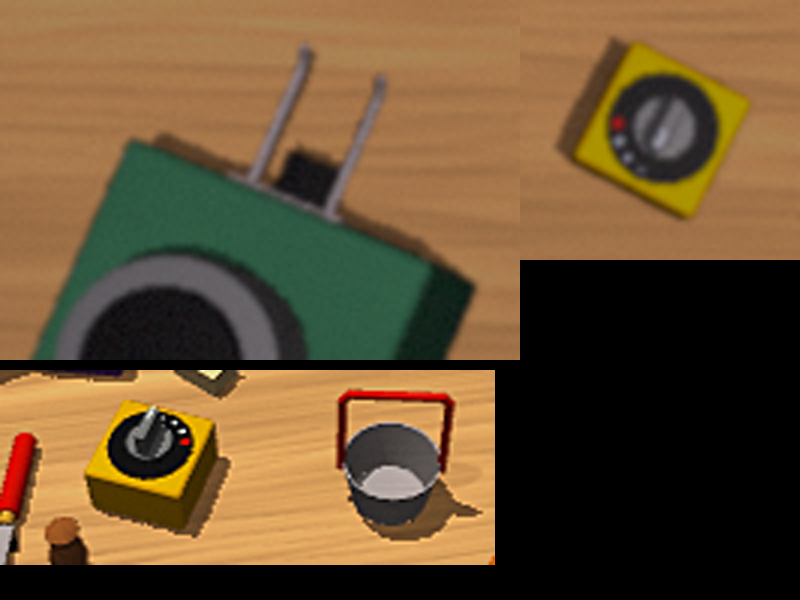

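The crop shows the yellow box with a red dot at the third click. The pointer lies toward the rest dot, at about 153° in world axes. The pail bar measures z≈182 and the prongs z≈215, which agrees with the sizes given.

```bash
cat >> h.py <<'E'
from scipy.spatial.transform import Rotation as R
def go(p,yang,s=None):
    "tool shift/yaw from the present pose to TCP p, tool y axis at world angle yang (deg)"
    s=s or sensors.read_state(); q=s['eef_rot']; M=R.from_quat(np.r_[q[1:],q[0]]).as_matrix()
    a=np.degrees(np.arctan2(M[1,1],M[0,1])); print("at",s['eef_pos'].round(1),"yang",round(a,2),"t",round(s['clock'],2),"-> shift",(M.T@(np.array(p)-s['eef_pos'])).round(1),"yaw",round((a-yang+180)%360-180,2))
E
python3 - <<'E'
from h import *
go([578,12,300],-13.3)
P=[]
for n in("scene","top"):
    z=np.load(n+".npz"); w=cloud(z['d'],z['K'],z['T']); S=cv2.cvtColor(z['im'],cv2.COLOR_RGB2HSV)[...,1]
    g=(w[...,2]>205)&(w[...,2]<240)&(S<90); n_=np.array([.928,-.371]); t=np.array([.371,.928])
    q=w[g][:,:2]; o=(q-[541,335])@n_; l=(q-[541,335])@t
    for sg in(-1,1):
        k=(o>15)&(o<130)&(abs(l-34*sg)<14); f=np.polyfit(o[k],l[k],1); print(n,sg,k.sum(),"lat@80",np.polyval(f,80).round(1),"slope deg",np.degrees(f[0]).round(2),"out max",np.percentile(o[k],98).round(1))
    H=cv2.cvtColor(z['im'],cv2.COLOR_RGB2HSV)[...,0]; hi=(w[...,2]>100)&(w[...,2]<260)&(w[...,0]>640)&(abs(w[...,1])<120); print(n,"glue",np.median(w[hi],0).round(0),hi.sum())
E
```

```text
at [ 162.2 -603.1  249.5] yang -74.94 t 0.1 -> shift [ 561.3 -486.   -49.8] yaw -61.64
scene -1 64 lat@80 -30.5 slope deg -0.09 out max 124.8
scene 1 67 lat@80 37.3 slope deg -0.54 out max 126.8
scene glue [795.  70. 117.] 214
top -1 83 lat@80 -31.4 slope deg -0.46 out max 120.2
top 1 73 lat@80 36.0 slope deg 0.25 out max 120.7
top glue [779.  71. 115.] 162
```

Units first: shifts go in shares of 0.8 m and turns go in shares of 2 rad. So 561 mm / 800 = 0.7013, -486 mm / 800 = -0.6075, -61.6 degrees / 114.5916 = -0.5376.

Request:
move_arm(
  steps=[
    [1, 0.035, -0.03, -0.0313, -0.0262],
    [1, 0.07, -0.0613, -0.0625, -0.0524],
    [1, 0.105, -0.0913, -0.0625, -0.0873],
    [1, 0.1438, -0.125, -0.0625, -0.1222],
    [1, 0.1875, -0.1625, -0.0625, -0.1571],
    [1, 0.2313, -0.2, -0.0625, -0.192],
    [1, 0.275, -0.2388, -0.0625, -0.2269],
    [1, 0.3188, -0.2763, -0.0625, -0.2618],
    [1, 0.3625, -0.3138, -0.0625, -0.2967],
    [1, 0.4063, -0.3513, -0.0625, -0.3316],
    [1, 0.45, -0.39, -0.0625, -0.3665],
    [1, 0.4938, -0.4275, -0.0625, -0.4014],
    [1, 0.5375, -0.465, -0.0625, -0.4363],
    [1, 0.5813, -0.5038, -0.0625, -0.4625],
    [1, 0.6188, -0.5363, -0.0625, -0.4887],
    [1, 0.65, -0.5625, -0.0625, -0.5061],
    [1, 0.675, -0.585, -0.0625, -0.5236],
    [1, 0.69, -0.5975, -0.0625, -0.5323],
    [1, 0.7013, -0.6075, -0.0625, -0.5376],
    [1, 0.7013, -0.6075, -0.0625, -0.5376],
  ],
)

```text
clock: 2.1
eef_pos: [578.0, 12.3, 300.0]
eef_rot: [-0.0, 0.784, 0.621, -0.0]
force: [0.1, -1.2, 0.5]
grip_width: 85.2
grasp_force: 0.0
```

```bash
python3 - <<'E'
from h import *
s=sensors.read_state(); im,d,K,T=cap("wrist"); w=cloud(d,K,T); save("wrist1",im)
hsv=cv2.cvtColor(im,cv2.COLOR_RGB2HSV); H,S,V=[hsv[...,i].astype(int) for i in range(3)]
red=((H<6)|(H>174))&(S>150)&(V>60)
ys,xs=np.nonzero(red); print(len(xs),xs.min(),xs.max(),ys.min(),ys.max())
# rays onto z=182
r=np.stack([(xs-K[0,2])/K[0,0],(ys-K[1,2])/K[1,1],np.ones(len(xs))],-1)@T[:3,:3].T
p=T[:3,3]+r*((182-T[2,3])/r[:,2])[:,None]; wz=w[ys,xs,2]; p=p[(wz>172)&(wz<195)]
print("bar",cv2.minAreaRect(p[:,:2].astype(np.float32)),np.nanmedian(wz))
f=cv2.fitLine(p[:,:2].astype(np.float32),cv2.DIST_HUBER,0,.01,.01).ravel(); print(np.degrees(np.arctan2(f[1],f[0])),f[2:])
go([578,12,182],-13.3); print(s['joint_pos'].round(2))
E
```

```text
1260 169 322 126 391
bar ((577.523681640625, 14.391975402832031), (117.80361938476562, 9.33003044128418), 77.0012435913086) 183.59567368781882
77.2734 [577.89746  17.3919 ]
at [577.6  11.2 300. ] yang -13.36 t 2.15 -> shift [  0.9   0.2 118. ] yaw -0.06
[ 0.35  0.35 -0.59  1.62  0.21  1.23 -0.52]
```

View pics/wrist1.png

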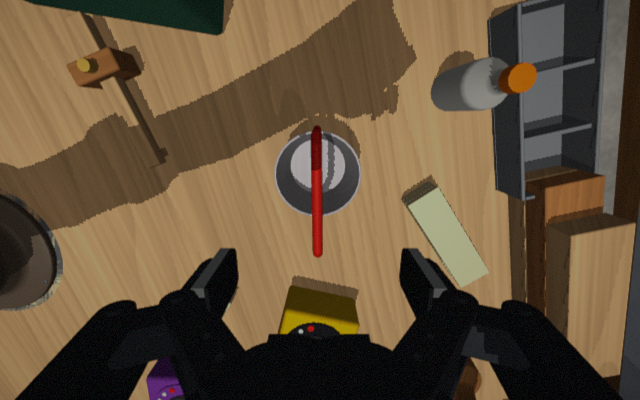

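The wrist view shows the red bar upright at (318,128)-(318,255), centred between the fingers and clear of everything else. I'll descend and grip it.

Converted, 120 mm / 800 = 0.15, 118 mm / 800 = 0.1475.

Request:
move_arm(
  steps=[
    [1, 0.0038, 0, 0.0188, 0],
    [1, 0.0038, 0, 0.0438, 0],
    [1, 0.0038, 0, 0.0688, 0],
    [1, 0.0038, 0, 0.0938, 0],
    [1, 0.0038, 0, 0.1188, 0],
    [1, 0.0038, 0, 0.1375, 0],
    [1, 0.0038, 0, 0.1475, 0],
    [1, 0.0038, 0, 0.15, 0],
    [1, 0.0038, 0, 0.15, 0],
    [0, 0.0038, 0, 0.15, 0],
    [0, 0.0038, 0, 0.15, 0],
    [0, 0.0038, 0, 0.15, 0],
    [0, 0.0038, 0, 0.15, 0],
    [0, 0.0038, 0, 0.15, 0],
    [0, 0.0038, 0, 0.15, 0],
    [0, 0.0038, 0, 0.15, 0],
    [0, 0.0038, 0, 0.15, 0],
    [0, 0.0038, 0, 0.15, 0],
  ],
  newtons=80,
)

```text
clock: 3.95
eef_pos: [578.6, 14.6, 180.6]
eef_rot: [0.0, 0.784, 0.62, 0.0]
force: [-1.6, 0.6, 5.1]
grip_width: 7.5
grasp_force: 78.2
```

```bash
python3 - <<'E'
from h import *
go([578,12,262],-13.3)
go([620,150,262],-16)
go([720,266,262],-21.8)
go([616,308,262],-21.8)
E
```

```text
at [578.6  14.6 180.6] yang -13.34 t 3.95 -> shift [ -2.6   0.  -81.4] yaw -0.04
at [578.6  14.6 180.6] yang -13.34 t 3.95 -> shift [141.3   9.1 -81.4] yaw 2.66
at [578.6  14.6 180.6] yang -13.34 t 3.95 -> shift [277.3  79.6 -81.4] yaw 8.46
at [578.6  14.6 180.6] yang -13.34 t 3.95 -> shift [294.1 -31.3 -81.4] yaw 8.46
```

Converted, 277 mm / 800 = 0.3463, 276 mm / 800 = 0.345, 7.5 degrees / 114.5916 = 0.0654.

Request:
move_arm(
  steps=[
    [0, 0, 0, -0.0125, 0],
    [0, 0, 0, -0.0313, 0],
    [0, 0, 0, -0.0525, 0],
    [0, 0, 0, -0.0725, 0],
    [0, 0.0125, 0.0013, -0.0875, 0],
    [0, 0.035, 0.0025, -0.0938, 0],
    [0, 0.0625, 0.0038, -0.0938, 0.0044],
    [0, 0.0938, 0.0063, -0.0938, 0.0087],
    [0, 0.125, 0.0088, -0.0938, 0.0175],
    [0, 0.1563, 0.01, -0.0938, 0.0236],
    [0, 0.185, 0.0175, -0.0938, 0.0305],
    [0, 0.21, 0.03, -0.0938, 0.0393],
    [0, 0.235, 0.0438, -0.0938, 0.048],
    [0, 0.26, 0.0575, -0.0938, 0.0567],
    [0, 0.285, 0.07, -0.0938, 0.0654],
    [0, 0.3075, 0.0813, -0.0938, 0.0733],
    [0, 0.325, 0.09, -0.0938, 0.0733],
    [0, 0.3375, 0.0963, -0.0938, 0.0733],
    [0, 0.345, 0.0988, -0.0938, 0.0733],
    [0, 0.3463, 0.1, -0.0938, 0.0733],
  ],
)

```text
clock: 5.95
eef_pos: [719.6, 267.9, 254.4]
eef_rot: [-0.001, 0.827, 0.562, -0.0]
force: [0.1, 0.2, -2.8]
grip_width: 7.0
grasp_force: 78.3
```

```bash
python3 - <<'E'
from h import *
im,d,K,T=cap("wrist"); save("wrist2",im); w=cloud(d,K,T)
hsv=cv2.cvtColor(im,cv2.COLOR_RGB2HSV); S=hsv[...,1]; H=hsv[...,0]
n_=np.array([.928,-.371]); t=np.array([.371,.928])
o=(w[...,:2]-[541,335])@n_; l=(w[...,:2]-[541,335])@t
for sg in(-1,1):
    k=(S<90)&(w[...,2]>205)&(w[...,2]<240)&(o>15)&(o<130)&(abs(l-3-34*sg)<14)
    if k.sum()>10:
        f=np.polyfit(o[k],l[k],1); print(sg,k.sum(),"lat@80",np.polyval(f,80).round(1),"deg",np.degrees(f[0]).round(2),"out",np.percentile(o[k],[2,98]).round(1),"z",np.percentile(w[k][:,2],[10,50,90]).round(0))
im2,d2,K2,T2=cap("top"); w2=cloud(d2,K2,T2); h2=cv2.cvtColor(im2,cv2.COLOR_RGB2HSV).astype(int)
r=((h2[...,0]<6)|(h2[...,0]>174))&(h2[...,1]>150)&(w2[...,2]>210)&(w2[...,2]<290); print("top red",r.sum(),np.median(w2[r],0) if r.any() else "")
go([616.3,308.1,255],-21.8)
E
```

```text
-1 1879 lat@80 -31.3 deg 0.25 out [ 16.9 121. ] z [211. 214. 216.]
1 2277 lat@80 35.6 deg 0.1 out [ 17.3 124.5] z [212. 214. 218.]
top red 17 [ 260.11417648 -848.23012451  231.47839396]
at [719.9 266.1 254.9] yang -21.71 t 6.05 -> shift [ 7.000e-01 -1.118e+02 -1.000e-01] yaw 0.09
```

View pics/wrist2.png

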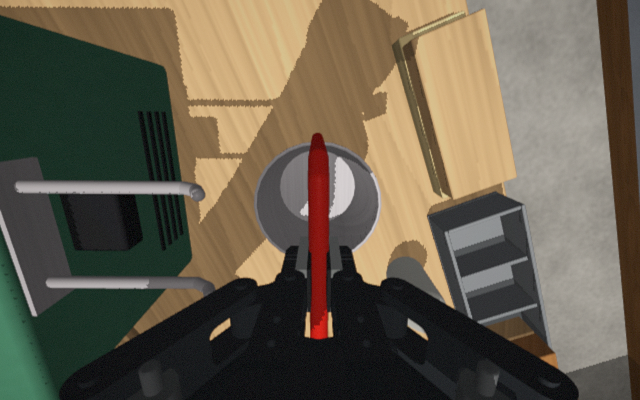

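The bar is held, seen at (318,135)-(318,335). The prongs are straight ahead at (20,187)-(200,192) and (50,283)-(210,290), square to the tool. Next I'll bring the pail in and lower it.

Request:
move_arm(
  steps=[
    [0, 0, -0.01, 0, 0],
    [0, 0, -0.0275, 0, 0],
    [0, 0, -0.0475, 0, 0],
    [0, 0, -0.0675, 0, 0],
    [0, 0, -0.0875, 0, 0],
    [0, 0, -0.1063, 0, 0],
    [0, 0, -0.1225, 0, 0],
    [0, 0, -0.1338, 0, 0],
    [0, 0, -0.14, 0, 0],
    [0, 0, -0.14, 0, 0],
    [0, 0, -0.14, 0.0075, 0],
    [0, 0, -0.14, 0.0163, 0],
    [0, 0, -0.14, 0.025, 0],
    [0, 0, -0.14, 0.0325, 0],
    [0, 0, -0.14, 0.0375, 0],
    [0, 0, -0.14, 0.0413, 0],
    [0, 0, -0.14, 0.0438, 0],
    [0, 0, -0.14, 0.0438, 0],
  ],
)

```text
clock: 7.85
eef_pos: [616.3, 307.0, 220.4]
eef_rot: [0.0, 0.828, 0.561, 0.0]
force: [0.1, 0.5, -2.3]
grip_width: 7.6
grasp_force: 78.6
```

```bash
python3 - <<'E'
from h import *
s=sensors.read_state(); print(s['force']); im,d,K,T=cap("wrist"); im2=cap("scene")[0]
o=np.zeros((400,800,3),np.uint8); o[:300,:480]=cv2.resize(im,(480,300)); o[:360,480:]=cv2.resize(im2[100:280,385:545],None,fx=2,fy=2); save("hung",o)
go([616.3,308.1,219],-21.8)
E
```

```text
[ 0.06604745  0.52183013 -2.26530258]
at [616.4 307.1 220.5] yang -21.74 t 7.95 -> shift [ 0.9 -0.4  1.5] yaw 0.06
```

View pics/hung.png

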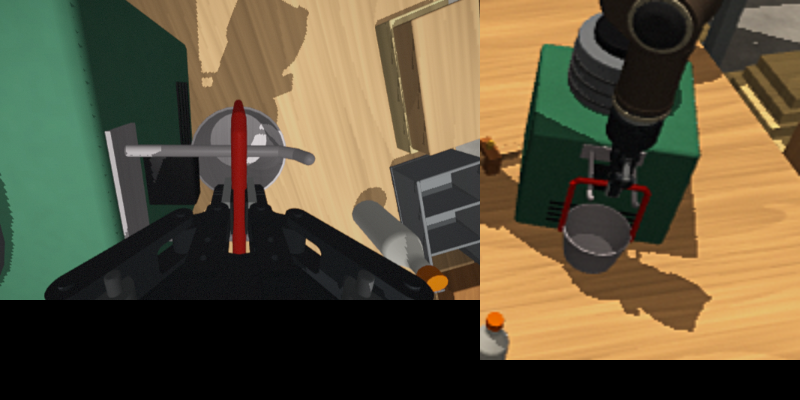

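The bar lies across the prongs (wrist image (238,150)) but the arm still carries the weight, at -2.3 N. I'll lower a little more.

Request:
move_arm(
  steps=[
    [0, 0, 0, 0.0013, 0],
    [0, 0, 0, 0.0025, 0],
    [0, 0, 0, 0.0038, 0],
    [0, 0, 0, 0.0038, 0],
    [0, 0, 0, 0.0038, 0],
  ],
)

```text
clock: 8.45
eef_pos: [616.5, 307.2, 219.7]
eef_rot: [0.0, 0.828, 0.561, 0.001]
force: [-4.4, -2.9, 9.9]
grip_width: 7.2
grasp_force: 79.9
```

Converted, -1 mm / 800 = -0.0013.

Request:
move_arm(
  steps=[
    [0, 0, 0, -0.0013, 0],
    [0, 0, 0, -0.0013, 0],
    [0.2, 0, 0, -0.0013, 0],
    [0.3, 0, 0, -0.0013, 0],
    [0.4, 0, 0, -0.0013, 0],
    [0.5, 0, 0, -0.0013, 0],
    [0.6, 0, 0, -0.0013, 0],
    [0.6, 0, 0, -0.0013, 0],
    [0.6, 0, 0, -0.0013, 0],
    [0.6, 0, 0, -0.0013, 0],
    [0.6, 0, 0, -0.0013, 0],
    [0.6, 0, 0, -0.0013, 0],
    [0.6, 0, 0, -0.0013, 0],
  ],
)

```text
clock: 9.75
eef_pos: [616.2, 307.0, 218.3]
eef_rot: [0.0, 0.828, 0.561, -0.0]
force: [0.1, 0.0, -0.3]
grip_width: 51.2
grasp_force: 0.0
```

```bash
cat >> h.py <<'E'
def bar():
    im,d,K,T=cap("wrist"); w=cloud(d,K,T); h=cv2.cvtColor(im,cv2.COLOR_RGB2HSV).astype(int)
    r=((h[...,0]<6)|(h[...,0]>174))&(h[...,1]>150)&(h[...,2]>60)&(w[...,2]>200)&(w[...,2]<240); p=w[r]; m=cv2.minAreaRect(p[:,:2].astype(np.float32))
    q=np.array(m[0])-[541,335]; print("bar",m,"topz",np.median(p[:,2]).round(1),"out",q@[.928,-.371],"lat-2.5:",q@[.371,.928]-2.5); return im
E
python3 - <<'E'
from h import *
s=sensors.read_state(); print(s['force'],s['grip_width']); bar()
E
```

```text
[ 0.11174187  0.01954041 -0.26686361] 51.23473257842776
bar ((620.8261108398438, 316.4421691894531), (98.32877349853516, 9.551374435424805), 68.4546890258789) topz 223.3 out 80.9635860900879 lat-2.5: 9.89382012939453
```

Let go: the bar sits at z≈220, 81 mm out and centred, with no grip force. I'll retreat upward.

Converted, -95 mm / 800 = -0.1188, -88 mm / 800 = -0.11.

Request:
move_arm(
  steps=[
    [0.6, 0, 0, -0.0075, 0],
    [0.6, 0, 0, -0.0225, 0],
    [0.6, 0, 0, -0.0438, 0],
    [0.6, 0, 0, -0.0688, 0],
    [0.6, 0, 0, -0.0938, 0],
    [0.6, 0, 0, -0.11, 0],
    [0.6, 0, 0, -0.1188, 0],
    [0.6, 0, 0, -0.1188, 0],
  ],
)

```text
clock: 10.6
eef_pos: [616.5, 307.2, 314.5]
eef_rot: [0.0, 0.828, 0.561, 0.001]
force: [-0.4, -0.4, 0.2]
grip_width: 51.1
grasp_force: 0.0
```

```bash
python3 - <<'E'
from h import *
print(sensors.read_state()['joint_pos'].round(2)); bar()
go([511,-258,250],62.5)
E
```

```text
[-0.19  0.54 -0.56  1.31  0.29  1.37 -1.12]
bar ((616.899169921875, 306.51513671875), (119.00260925292969, 9.419657707214355), 68.48538208007812) topz 223.4 out 81.00231396484375 lat-2.5: -0.7753610839843779
at [616.2 307.  313.3] yang -21.74 t 10.65 -> shift [-563.8  111.5   63.3] yaw -84.24
```

Converted, -564 mm / 800 = -0.705, 111.5 mm / 800 = 0.1394, -84.2 degrees / 114.5916 = -0.7348.

Request:
move_arm(
  steps=[
    [0.6, -0.0188, 0.0038, 0, -0.0175],
    [0.6, -0.05, 0.01, 0, -0.0524],
    [0.6, -0.0875, 0.0175, 0, -0.096],
    [0.6, -0.1313, 0.0263, 0.005, -0.1396],
    [0.6, -0.175, 0.035, 0.01, -0.1833],
    [0.6, -0.2188, 0.0438, 0.0163, -0.2269],
    [0.6, -0.2625, 0.0525, 0.0225, -0.2705],
    [0.6, -0.3063, 0.06, 0.0288, -0.3142],
    [0.6, -0.35, 0.0688, 0.035, -0.3578],
    [0.6, -0.3938, 0.0775, 0.0413, -0.4014],
    [0.6, -0.4375, 0.0863, 0.0475, -0.4451],
    [0.6, -0.4813, 0.095, 0.0538, -0.4887],
    [0.6, -0.525, 0.1038, 0.06, -0.5323],
    [0.6, -0.5688, 0.1125, 0.0663, -0.5847],
    [0.6, -0.6125, 0.1213, 0.0725, -0.637],
    [0.6, -0.65, 0.1288, 0.0788, -0.6807],
    [0.6, -0.6788, 0.1338, 0.0788, -0.7156],
    [0.6, -0.6975, 0.1375, 0.0788, -0.733],
    [0.6, -0.705, 0.1394, 0.0788, -0.7348],
    [0.6, -0.705, 0.1394, 0.0788, -0.7348],
  ],
)

```text
clock: 12.65
eef_pos: [510.4, -258.7, 249.5]
eef_rot: [-0.001, 0.239, 0.971, 0.0]
force: [-0.3, -0.3, 0.6]
grip_width: 51.0
grasp_force: 0.0
```

```bash
python3 - <<'E'
from h import *
print(sensors.read_state()['joint_pos'].round(2)); im,d,K,T=cap("wrist"); save("wrist3",im); w=cloud(d,K,T)
g=(np.hypot(w[...,0]-511,w[...,1]+258)<32)&(w[...,2]>104)&(w[...,2]<118); p=w[g]; print("dialbar",len(p),cv2.minAreaRect(p[:,:2].astype(np.float32)),np.median(p[:,2]))
h=cv2.cvtColor(im,cv2.COLOR_RGB2HSV).astype(int)
y=(h[...,0]>20)&(h[...,0]<33)&(h[...,1]>180)&(w[...,2]>62)&(w[...,2]<78); p=w[y]; print("box",cv2.minAreaRect(p[:,:2].astype(np.float32)))
go([511,-258,103],62.5)
E
```

```text
[ 0.95  0.43 -0.76  1.69  0.32  1.15  1.2 ]
dialbar 666 ((506.18994140625, -260.38568115234375), (13.614562034606934, 47.043212890625), 62.515846252441406) 111.11209471622053
box ((505.89556884765625, -260.0205383300781), (119.41691589355469, 117.62857055664062), 62.603233337402344)
at [ 510.8 -257.6  249.8] yang 62.41 t 12.7 -> shift [ -0.5  -0.3 146.8] yaw -0.09
```

View pics/wrist3.png

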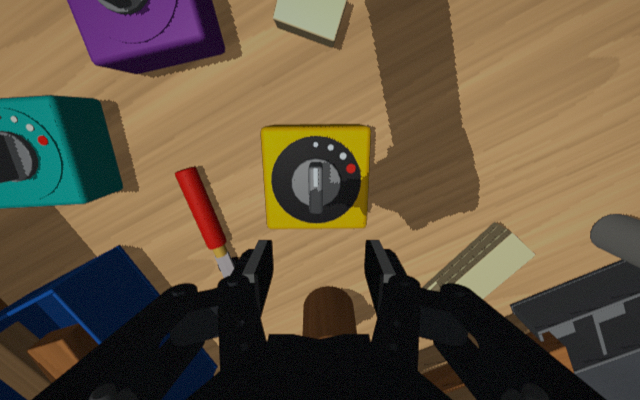

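The yellow box is at (316,178), its dial bar upright in line with the fingers and the pointer at the rest dot. The mallet is behind at (330,310). The wrist view puts the dial at (506,-260), about 3 mm to the side of the tool.

Request:
move_arm(
  steps=[
    [0.6, 0.0025, -0.0038, 0.015, 0],
    [0.6, 0.0025, -0.0038, 0.0375, 0],
    [0.6, 0.0025, -0.0038, 0.0625, 0],
    [0.6, 0.0025, -0.0038, 0.0875, 0],
    [0.6, 0.0025, -0.0038, 0.1125, 0],
    [0.6, 0.0025, -0.0038, 0.1375, 0],
    [0.6, 0.0025, -0.0038, 0.1563, 0],
    [0.6, 0.0025, -0.0038, 0.17, 0],
    [0.6, 0.0025, -0.0038, 0.1788, 0],
    [0.6, 0.0025, -0.0038, 0.1825, 0],
    [0.6, 0.0025, -0.0038, 0.1825, 0],
    [0, 0.0025, -0.0038, 0.1825, 0],
    [0, 0.0025, -0.0038, 0.1825, 0],
    [0, 0.0025, -0.0038, 0.1825, 0],
    [0, 0.0025, -0.0038, 0.1825, 0],
    [0, 0.0025, -0.0038, 0.1825, 0],
    [0, 0.0025, -0.0038, 0.1825, 0],
    [0, 0.0025, -0.0038, 0.1825, 0],
  ],
  newtons=60,
)

```text
clock: 14.5
eef_pos: [507.8, -260.6, 105.1]
eef_rot: [0.0, 0.238, 0.971, -0.001]
force: [-2.0, -1.4, 6.0]
grip_width: 13.0
grasp_force: 60.2
```

Converted, -1 mm / 800 = -0.0013, 69 degrees / 114.5916 = 0.6021.

Request:
move_arm(
  steps=[
    [0, 0, 0, -0.0013, 0.0262],
    [0, 0, 0, -0.0013, 0.0611],
    [0, 0, 0, -0.0013, 0.096],
    [0, 0, 0, -0.0013, 0.1309],
    [0, 0, 0, -0.0013, 0.1658],
    [0, 0, 0, -0.0013, 0.2007],
    [0, 0, 0, -0.0013, 0.2356],
    [0, 0, 0, -0.0013, 0.2705],
    [0, 0, 0, -0.0013, 0.3054],
    [0, 0, 0, -0.0013, 0.3403],
    [0, 0, 0, -0.0013, 0.3752],
    [0, 0, 0, -0.0013, 0.4102],
    [0, 0, 0, -0.0013, 0.4451],
    [0, 0, 0, -0.0013, 0.48],
    [0, 0, 0, -0.0013, 0.5149],
    [0, 0, 0, -0.0013, 0.5498],
    [0, 0, 0, -0.0013, 0.576],
    [0, 0, 0, -0.0013, 0.5934],
    [0, 0, 0, -0.0013, 0.6021],
    [0, 0, 0, -0.0013, 0.6021],
  ],
)

```text
clock: 16.5
eef_pos: [506.2, -261.6, 105.1]
eef_rot: [-0.0, 0.747, 0.665, -0.002]
force: [-4.5, -4.5, 0.2]
grip_width: 12.9
grasp_force: 60.2
```

```bash
python3 - <<'E'
from h import *
s=sensors.read_state(); print(s['torque'],s['joint_pos'].round(2)); go([507,-260,104],62.5-68.75)
o=np.zeros((400,800,3),np.uint8); im=cap("wrist")[0]; sc=cap("scene")[0]
o[:300,:480]=cv2.resize(im,(480,300)); o[:360,480:]=cv2.resize(sc[100:280,385:545],None,fx=2,fy=2); save("dial",o)
E
```

```text
[-1.00749666  0.81443014  0.43356649] [ 0.68  0.52 -0.38  1.85  0.26  0.82  0.05]
at [ 506.2 -261.6  105.1] yang -6.6 t 16.5 -> shift [1.6 0.6 1.1] yaw -0.35
```

View pics/dial.png

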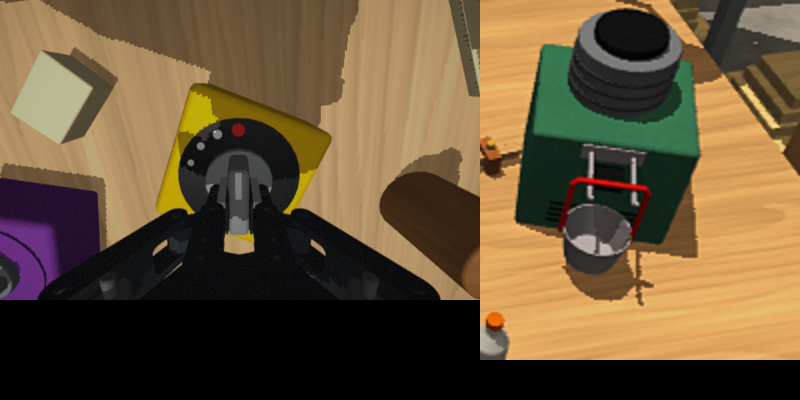

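The pointer is on the red dot at (238,130), and the pail hangs free on both prongs (right-hand panel, bar at (610,183)). I'll hold with a slight over-turn.

Converted, 1 degrees / 114.5916 = 0.0087.

Request:
move_arm(
  steps=[
    [0, 0, 0, 0, 0.0087],
    [0, 0, 0, 0, 0.0087],
    [0, 0, 0, 0, 0.0087],
    [0, 0, 0, 0, 0.0087],
    [0, 0, 0, 0, 0.0087],
    [0, 0, 0, 0, 0.0087],
    [0, 0, 0, 0, 0.0087],
    [0, 0, 0, 0, 0.0087],
    [0, 0, 0, 0, 0.0087],
    [0, 0, 0, 0, 0.0087],
    [0, 0, 0, 0, 0.0087],
    [0, 0, 0, 0, 0.0087],
    [0, 0, 0, 0, 0.0087],
    [0, 0, 0, 0, 0.0087],
    [0, 0, 0, 0, 0.0087],
    [0, 0, 0, 0, 0.0087],
    [0, 0, 0, 0, 0.0087],
    [0, 0, 0, 0, 0.0087],
    [0, 0, 0, 0, 0.0087],
    [0, 0, 0, 0, 0.0087],
  ],
)

```text
clock: 18.6
eef_pos: [506.2, -261.6, 105.1]
eef_rot: [0.0, 0.752, 0.659, -0.002]
force: [-4.6, -4.6, 1.7]
grip_width: 12.6
grasp_force: 62.9
```

Request:
move_arm(
  steps=[
    [0, 0, 0, 0, 0],
    [0, 0, 0, 0, 0],
    [0, 0, 0, 0, 0],
    [0, 0, 0, 0, 0],
    [0, 0, 0, 0, 0],
    [0, 0, 0, 0, 0],
    [0, 0, 0, 0, 0],
    [0, 0, 0, 0, 0],
    [0, 0, 0, 0, 0],
    [0, 0, 0, 0, 0],
  ],
)

```text
clock: 19.6
eef_pos: [506.2, -261.5, 105.1]
eef_rot: [-0.0, 0.752, 0.659, -0.002]
force: [-3.6, -5.7, 0.7]
grip_width: 13.1
grasp_force: 62.9
```

```bash
python3 - <<'E'
from h import *
go([507,-260,104],62.5-68.75); s=sensors.read_state(); print(s['force'],s['grasp_force']); print(job.finish_job())
E
```

```text
at [ 506.2 -261.5  105.1] yang -7.48 t 19.6 -> shift [1.6 0.6 1.1] yaw -1.23
[-3.60036799 -5.71164553  0.69326798] 62.91195273399353
the job is handed in; nothing more can be done
None
```

The pail hangs free on both prongs, and the arm held the dial at the third click for about 3 s before I handed the job in at 19.6 s, still gripping; the hand-in returned no verdict.

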